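Cap the wide ink tin with its double lid, then take up the outer lid alone

ROBOT

A 7-joint arm with a two-finger parallel gripper is mounted at the origin on the work surface. World frame = base frame: x ahead of the robot, y to its left, z up, the work surface at z = 0. Lengths are in m, angles in degrees, forces in N, time in s.
With the tool pointing down it reaches from about 0.4 to 0.925 m from the base axis. Payload 5.6 kg.
Tool frame: the origin (TCP) lies midway between the tips of the shut fingers; the grasp point (between the pads) lies 19 mm behind it; z points along the fingers, y is the line along which they close (so a half turn about z gives the same grasp; the last joint's range is limited). The gripper opens to 85 mm and grips with 20 to 120 N. Pads are 22 mm wide; open, the fingers measure 114 mm over their backs; the gripper's body (76 mm by 85 mm) begins 54 mm behind the grasp point. The pads swing forward as they close: fully open they stand 13 mm farther back than shut.
Start: joints at [68.182, 26.786, -0.665, 91.828, 0.344, 61.387, -3.226], TCP at [0.215, -0.613, 0.2] pointing down, gripper open.
Joint ranges: [-144.91, 144.91], [-17.63, 115.5], [-89.93, 88.59], [15.96, 139.68], [-74.01, 254.01], [8.47, 105.57], [-167.45, 167.45]. Speed limits (degrees/s): [147.25, 147.25, 180, 180, 180, 180, 180].

INTERFACE

Orientations are given as a 3x3 rotation matrix whose columns are the frame's x, y, z axes.
In Python, from cell import * gives the robot as it stands.
- The arm moves only by the tool step_arm, never from a script. Its argument "increments" is a list of rows, each a list of 4 numbers: the shift along the world's x, y, z in cm, then the turn about the world's z in degrees. A call has 1 to 5 rows; each row is the pose to reach, as a shift and turn from the pose commanded when the call began; what a row does not reach only later rows make up. A row lasts 1/8 s, in which the tool goes at most 62.5 mm and 10.7 degrees, less where a joint would pass 70% of its speed; a pose out of reach is approached as far as the arm can. A call with a gripper value outside its range is refused whole. "hand" is the opening, from 0 (shut) to 1 (fully open), set as the call begins (left out, the last holds). The fingers move at their own pace and stop on an object; "squeeze" is the grip in N (left out, the last holds). Time passes only in rows, so rows that repeat a pose let the fingers close. It gives the time, the measured TCP pose, the force, the opening and the grip force at its end, in the units of the state.
- read_state(): the state, without advancing time (a new reading comes with each control period).
- get_image(name): name is "scene" or "side" or "wrist"; returns (picture, depth): 384x512x3 uint8, red, green, blue; 384x512 float32, m along the optical axis (not along the pixel's ray), 0 where there is no reading.
- calibration(name): a dict with "intrinsics" (3x3 intrinsics, pixels), "cam_to_world" (4x4, takes a point from camera to world coordinates); the wrist camera has in their place "mount" (4x4, takes a point from camera to tool coordinates, whose origin is the TCP and whose axes are the flange's). Camera axes: x right, y down, z forward; pixel columns grow to the right and rows downward; lengths in m; the calibration is good to about 2 mm. The wrist camera is an equidistant fisheye: a pixel r from the principal point sees the ray r / f radians off the axis. A picture is of the moment at which its call begins: read the wrist's pose just before it. calibration takes no time and is no camera call.
- close_job(): hands the job in; it is judged then, once.
The state is a dict: "time_s": time; "joint_positions": joint angles; "joint_vel": joint speeds; "joint_efforts": joint torques, N m; "tcp_pos": TCP position; "tool_rot": TCP orientation; "force": force on the tool from outside, world axes, zero at the start; "moment": the same for the moment, N m; "opening": finger opening in m; "gripper_force": force on a finger pad.
Only numpy, scipy, OpenCV 4.12 (cv2) and the standard library are available. Lean on these libraries where they do the work, as an engineer would, in place of code of your own. Each camera call takes 0.05 s, during which the arm holds its last target. There are 200 camera calls.

TASK

Two open ink tins and their two double lids (a metal outer lid lying nested on a wooden inner lid, whose knob sticks up through the outer lid's collar) are scattered on the calligrapher's table: find the larger double lid, pick it up as one by the wooden knob, lower it in the grip onto the wide tin until it is fully seated, and let go of the knob. Then take the outer lid by its collar and lift it straight up alone, so that the inner lid stays undisturbed, closing the tin; finish while still holding the outer lid level over the tin, about 10 cm above where it lay. Do not push the wide tin out of place or disturb the narrow tin, its smaller double lid or the ink jar.

Things in the scene. Friction and masses are not known exactly. Their poses are not given: they have to be found in the camera images.
- wide_tin_mouth (a point): Centre of the mouth (rim level) of the wide round aluminium tin: outside diameter 84 mm, 50 mm high, wall 4 mm, mouth 76 mm across; holds a small block of dry ink, loose, 0.7 kg, stands on the table. Site z axis points up along the tin.
- wide_tin: The wide tin itself; origin at the centre of its underside, z up.
- inner_knob (a point): Wooden knob of the LARGER double lid's inner lid: upright round bar 17 mm thick; this point is the middle of the 28 mm that stand above the outer lid's collar. 58 mm above the table at the start; 48 mm above the tin's rim once seated. Lifting the knob lifts both lids, as the outer one lies loose on the inner one's flange. Site z axis up along the knob.
- inner_lid: The loose wooden inner lid of the larger set, about 0.12 kg. Origin: centre of its underside. From there up: plug 69 mm in diameter, 10 mm deep, chamfered foot, enters the tin's mouth with 3.5 mm to spare all round; flange 84 mm in diameter, 6 mm thick, rests on the rim; then the knob, its top 72 mm above the origin. At the start it stands on the table on its plug.
- outer_collar (a point): Collar of the LARGER double lid's metal outer lid: upright tube 36 mm outside, 28 mm inside, 24 mm high, this point half-way up its axis. It stands on the flat lid plate (top 12 mm below this point). The knob passes loosely through it and stands 28 mm above it. 26 mm below point inner_knob while nested; 22 mm above the tin's rim once the set is seated. z axis up.
- outer_lid: The loose aluminium outer lid of the larger set, about 0.10 kg: plate 94 mm in diameter, 4 mm thick, with a 4 mm skirt that surrounds the inner lid's flange with 2.5 mm play and never reaches the tin; simply laid on the inner lid. Origin: centre of the skirt's underside, 20 mm below point outer_collar.
- narrow_tin_mouth (a point): Bystander: centre of the mouth of the narrow aluminium tin, outside diameter 58 mm, 50 mm high; loose. Leave it.
- small_knob (a point): Bystander: the knob of the SMALLER double lid (outer lid 68 mm in diameter, belongs to the narrow tin), standing on the table, same heights as the larger one. Leave it.
- ink_jar_center (a point): Bystander: centre of a small square brown ink jar with a black cap, 36 x 36 mm, 36 mm high, on the table. Leave it.

How it is judged:
By the outcome, as a careful person would: the job done as asked, in the order asked, and still so for the second after the job is handed in, while the arm keeps its last pose, push and grip.
It also fails if it takes over 51 s, if anything falls off the work surface, if the arm or the gripper's body presses on something with over 40 N, if the wrist force passes 120 N, or if a joint passes its speed limit or range.

## Working session

There is one attempt and no reset: what is moved stays moved. The work goes in short steps, Python scripts to look and compute and a tool call to move; the robot and the scene stay as the last step left them, time stands still between calls to the robot, and variables do not carry over. Pictures are saved under pics/ and viewed, at most 10 in all, crops included, and the job is handed in when it is done.

Besides the shell and the picture viewer there is one more tool, called as a command line: name --pt "numbers of a row" for each row, then --argument value for the rest. step_arm: Moves the arm, as the interface text tells. Its arguments: {"type":"object","properties":{"increments":{"type":"array"},"hand":{"type":"number"},"squeeze":{"type":"number"}},"required":["increments"]}

```bash
mkdir -p pics
python3 - <<'E'
from cell import *
import cv2,numpy as np
a,da=get_image("scene");b,db=get_image("side")
np.savez("first.npz",a=a,da=da,b=b,db=db)
cv2.imwrite("pics/a.png",a[:,:,::-1]);cv2.imwrite("pics/b.png",b[:,:,::-1])
for n in("scene","side"):
  c=calibration(n);print(np.round(c["intrinsics"],1).tolist(),np.round(c["cam_to_world"],3).tolist())
print(calibration("wrist"));s=read_state();print(s)
E
```

```text
[[412.8, 0.0, 252.8], [0.0, 412.8, 188.9], [0.0, 0.0, 1.0]] [[-0.88, 0.4, -0.256, 0.758], [0.475, 0.747, -0.465, 0.412], [0.006, -0.531, -0.848, 0.823], [0.0, 0.0, 0.0, 1.0]]
[[351.1, 0.0, 248.5], [0.0, 351.1, 195.4], [0.0, 0.0, 1.0]] [[-0.683, -0.423, 0.596, 0.145], [-0.73, 0.371, -0.574, 0.373], [0.021, -0.827, -0.562, 0.435], [0.0, 0.0, 0.0, 1.0]]
{'intrinsics': array([[297.31863964,   0.        , 255.29092649],
       [  0.        , 297.31863964, 193.85684828],
       [  0.        ,   0.        ,   1.        ]]), 'mount': array([[-5.91863236e-04, -9.53185347e-01, -3.02386084e-01,
         7.93168413e-02],
       [ 9.99999805e-01, -6.24595008e-04,  1.15471212e-05,
        -8.53267093e-04],
       [-1.99875386e-04, -3.02386019e-01,  9.53185531e-01,
        -1.73776043e-01],
       [ 0.00000000e+00,  0.00000000e+00,  0.00000000e+00,
         1.00000000e+00]])}
{'time_s': 0.1, 'joint_positions': array([68.18107201, 26.8320379 , -0.66321685, 91.87760086,  0.34500722,
       61.38899053, -3.22531274]), 'joint_vel': array([ 0.06349458, -0.10515195, -0.02959418, -0.18280034,  0.01099763,
        0.09246807,  0.01408052]), 'joint_efforts': array([ 1.62255070e-03, -5.33520520e+01,  2.18408875e-02, -2.51968879e+01,
        1.14484338e-02,  4.32575049e-03, -2.73888602e-06]), 'tcp_pos': array([ 0.21514202, -0.61274313,  0.19960724]), 'tool_rot': array([[ 9.43505454e-01,  3.31356256e-01, -6.99925020e-04],
       [ 3.31356960e-01, -9.43504216e-01,  1.53593647e-03],
       [-1.51440050e-04, -1.68108946e-03, -9.99998576e-01]]), 'force': array([ 0.68745755, -0.57545283,  0.12459068]), 'moment': array([-0.01840946,  0.01942488,  0.0068512 ]), 'gripper_force': 0.0, 'opening': 0.08512657291675764}
```

View pics/a.png

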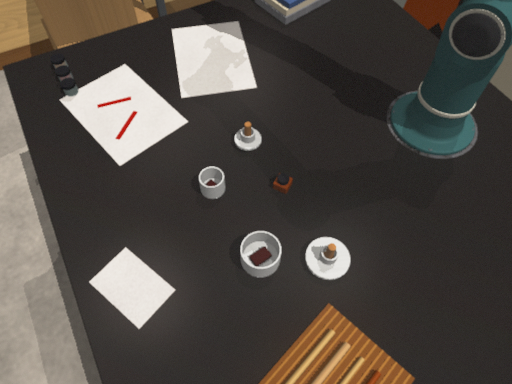

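View pics/b.png

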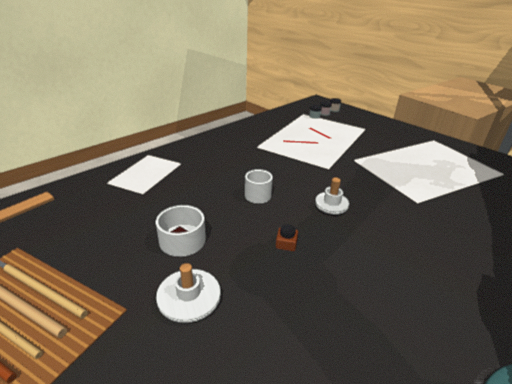

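The scene view shows the wide tin at (260,254), the large lid at (328,258), the narrow tin at (212,182), the small lid at (248,137) and the jar at (283,183). In the side view the wide tin is at (181,230) and the large lid at (188,293).

```bash
cat > h.py <<'E'
import numpy as np,cv2
from scipy.optimize import least_squares
from cell import calibration
def world(n,d):
    c=calibration(n);K=c["intrinsics"];v,u=np.indices(d.shape)
    p=np.stack([(u-K[0,2])/K[0,0]*d,(v-K[1,2])/K[1,1]*d,d],-1)
    T=c["cam_to_world"];return p@T[:3,:3].T+T[:3,3]
def cast(n,uv,h):
    c=calibration(n);K=c["intrinsics"];T=c["cam_to_world"]
    r=np.c_[(uv[:,0]-K[0,2])/K[0,0],(uv[:,1]-K[1,2])/K[1,1],np.ones(len(uv))]@T[:3,:3].T
    return T[:3,3]+r*((h-T[2,3])/r[:,2])[:,None]
def circ(p,R=None):
    c0=p[:,:2].mean(0)
    f=lambda x:np.hypot(p[:,0]-x[0],p[:,1]-x[1])-(x[2] if R is None else R)
    s=least_squares(f,[*c0,.04],loss="soft_l1",f_scale=.001);return s.x
E
python3 - <<'E'
from h import *
D=np.load("first.npz")
for n,k,pts in(("scene","a",dict(tin=(260,254),lid=(328,258),ntin=(212,182),sl=(248,137),jar=(283,183))),("side","b",dict(tin=(181,230),lid=(188,293),ntin=(259,186),sl=(333,202),jar=(287,238)))):
  im=D[k];W=world(n,D["d"+k]);ok=D["d"+k]>0
  print(n,np.median(W[300:360,420:500,2]) )
  for o,(u,v) in pts.items():
    m=np.zeros(ok.shape,bool);m[max(0,v-45):v+45,u-40:u+40]=1;m&=ok
    c=W[v,u,:2]
    near=m&(np.hypot(W[...,0]-c[0],W[...,1]-c[1])<.08)
    z=W[...,2]
    if 'tin' in o: s=near&(z>.045)&(z<.056)
    elif o=='jar': s=near&(z>.015)
    else: s=near&(z>.055)
    P=W[s];print(o,s.sum(),P.mean(0).round(4),P[:,2].max().round(4),circ(P).round(4))
    if o in('lid','sl'):
      mm=(im.min(-1)>110)&m; cnt,_=cv2.findContours(mm.astype(np.uint8),0,2 if 0 else cv2.CHAIN_APPROX_NONE)
      q=max(cnt,key=len)[:,0].astype(float); print('  plate',circ(cast(n,q,.018)).round(4))
    if 'tin' in o:
      s=near&(z>.0)&(z<.1);print('  zpct',np.percentile(z[s],[2,50,98]).round(3))
E
```

```text
scene 0.0006726223627942507
tin 292 [0.5788 0.1218 0.0499] 0.0541 [0.5791 0.1214 0.0398]
  zpct [0.    0.003 0.051]
lid 82 [0.4592 0.1923 0.0691] 0.0753 [0.4584 0.1917 0.0064]
  plate [0.4564 0.1921 0.0469]
ntin 169 [ 0.5919 -0.0858  0.0497] 0.0538 [ 0.5917 -0.0855  0.0268]
  zpct [0.    0.002 0.051]
sl 61 [ 0.457  -0.1649  0.0679] 0.0747 [ 0.4559 -0.1668  0.0067]
  plate [ 0.4552 -0.1654  0.0331]
jar 243 [ 0.4474 -0.0106  0.0294] 0.0395 [ 0.446  -0.0125  0.0133]
side 0.0002537736542337632
tin 383 [0.5761 0.1249 0.0487] 0.0514 [0.5777 0.1226 0.0397]
  zpct [0.    0.015 0.05 ]
lid 173 [0.4539 0.194  0.0671] 0.0736 [0.4557 0.1929 0.0065]
  plate [0.4556 0.1933 0.0472]
ntin 165 [ 0.5904 -0.0832  0.0485] 0.0513 [ 0.5908 -0.0839  0.0268]
  zpct [0.    0.001 0.05 ]
sl 88 [ 0.4539 -0.1626  0.066 ] 0.0731 [ 0.4551 -0.1648  0.0066]
  plate [ 0.456  -0.166   0.0375]
jar 366 [ 0.44   -0.008   0.0283] 0.0378 [ 0.4424 -0.0111  0.0128]
```

step_arm --pt "4 5 0 0" --pt "8 10 0 0" --pt "12 15 0 0" --pt "16 20 0 0" --pt "20 25 0 0" --hand 0.65

```text
time_s: 0.72
tcp_pos: [0.4114, -0.3674, 0.2003]
tool_rot: [[0.944, 0.331, -0.0], [0.331, -0.944, 0.0], [-0.0, -0.0, -1.0]]
force: [-0.5, -0.6, -0.6]
opening: 0.0554
gripper_force: 0.0
```

step_arm --pt "1 6 0 0" --pt "2 12 0 0" --pt "3 18 0 0" --pt "4 24 0 0" --pt "5 30 0 0"

```text
time_s: 1.35
tcp_pos: [0.4605, -0.0674, 0.2005]
tool_rot: [[0.944, 0.331, 0.0], [0.331, -0.944, -0.0], [0.0, 0.0, -1.0]]
force: [0.9, -0.7, 0.4]
opening: 0.0553
gripper_force: 0.0
```

step_arm --pt "0 6 0 0" --pt "0 12 0 0" --pt "0 18 0 0" --pt "-1 24 0 0" --pt "-1 24 0 0"

```text
time_s: 1.98
tcp_pos: [0.4489, 0.1759, 0.2005]
tool_rot: [[0.94, 0.34, -0.001], [0.34, -0.94, 0.002], [0.0, -0.002, -1.0]]
force: [0.6, -0.2, -0.9]
opening: 0.0554
gripper_force: 0.0
```

```bash
cat >> h.py <<'E'
def wworld(d,s):
    c=calibration("wrist");K=c["intrinsics"];v,u=np.indices(d.shape)
    x=(u-K[0,2])/K[0,0];y=(v-K[1,2])/K[1,1];t=np.hypot(x,y)+1e-9
    p=np.stack([np.tan(t)*x/t*d,np.tan(t)*y/t*d,d],-1)
    M=c["mount"];p=p@M[:3,:3].T+M[:3,3]
    return p@s["tool_rot"].T+s["tcp_pos"]
def band(W,d,lo,hi,c,r,R=None):
    m=(d>0)&(W[...,2]>lo)&(W[...,2]<hi)&(np.hypot(W[...,0]-c[0],W[...,1]-c[1])<r)
    P=W[m];return m.sum(),P.mean(0).round(4),circ(P,R).round(4)
E
python3 - <<'E'
from h import *
from cell import *
s=read_state();im,d=get_image("wrist")
cv2.imwrite("pics/w1.png",im[:,:,::-1]);W=wworld(d,s)
print(s["tcp_pos"],s["joint_positions"].round(1))
c=(.456,.1925)
print("knobtop",band(W,d,.068,.078,c,.02));print("collar top",band(W,d,.040,.047,c,.03));print("plate",band(W,d,.015,.024,c,.07))
print("tin",band(W,d,.047,.054,(.578,.122),.06))
E
```

```text
[0.44888016 0.17589706 0.20053355] [   0.3   13.2  -29.   113.2    7.6   55.4 -102.5]
knobtop (np.int64(187), array([0.4604, 0.1932, 0.0719]), array([0.4603, 0.1932, 0.0056]))
collar top (np.int64(335), array([0.4609, 0.1935, 0.044 ]), array([0.46  , 0.1932, 0.0156]))
plate (np.int64(3830), array([0.4619, 0.1937, 0.0202]), array([0.4592, 0.1932, 0.0352]))
tin (np.int64(821), array([0.5808, 0.124 , 0.05  ]), array([0.581 , 0.1235, 0.0395]))
```

View pics/w1.png

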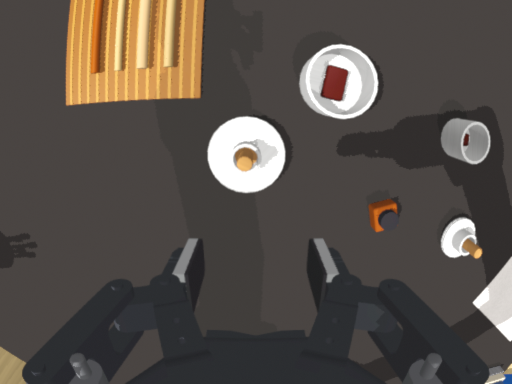

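The wrist picture shows the large lid at (246,155), its knob at (245,160) and the wide tin at (340,82). I centre over the knob and come closer.

step_arm --pt "1.0 1.7 -3 0" --pt "1.0 1.7 -6 0" --pt "1.0 1.7 -9 0" --pt "1.0 1.7 -9 0" --pt "1.0 1.7 -9 0"

```text
time_s: 2.65
tcp_pos: [0.4614, 0.1871, 0.1113]
tool_rot: [[0.944, 0.33, 0.001], [0.33, -0.944, 0.0], [0.001, 0.0, -1.0]]
force: [0.2, -0.6, 0.9]
opening: 0.0553
gripper_force: 0.0
```

```bash
cat > look.py <<'E'
from h import *
from cell import *
s=read_state();im,d=get_image("wrist");W=wworld(d,s)
print(s["tcp_pos"],s["tool_rot"][:2,0],s["joint_positions"].round(1))
E
python3 - <<'E'
from look import *
c=(.46,.193)
print("knobtop",band(W,d,.068,.078,c,.02));print("collar top",band(W,d,.040,.047,c,.03));print("plate",band(W,d,.015,.024,c,.07))
y=s["tool_rot"][:,1]; print("knob in tool y", [(band(W,d,.068,.078,c,.02)[1]-s["tcp_pos"])@s["tool_rot"]])
cv2.imwrite("pics/w2.png",im[:,:,::-1])
E
```

```text
[0.46141443 0.18711847 0.11132172] [0.94397472 0.33001644] [  -3.5   21.9  -26.8  115.8   13.8   45.2 -109.1]
knobtop (np.int64(368), array([0.4609, 0.1936, 0.0719]), array([0.4608, 0.1935, 0.0059]))
collar top (np.int64(508), array([0.4643, 0.1944, 0.0438]), array([0.4602, 0.1932, 0.0157]))
plate (np.int64(6115), array([0.4633, 0.1946, 0.0202]), array([0.4588, 0.1932, 0.0357]))
knob in tool y [array([ 0.00161637, -0.00629976,  0.03942141])]
```

View pics/w2.png

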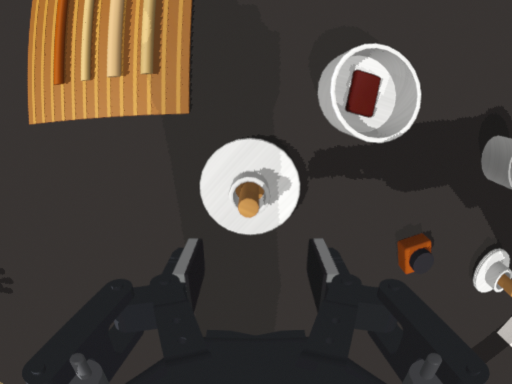

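The knob top is at (248,208) and the finger midline at column 256. I correct sideways by about 6 mm and go lower.

step_arm --pt "0 0.6 -1 0" --pt "0 0.6 -2 0" --pt "0 0.6 -2 0" --pt "0 0.6 -2 0"

```text
time_s: 3.2
tcp_pos: [0.4605, 0.1938, 0.0904]
tool_rot: [[0.943, 0.331, -0.0], [0.331, -0.943, -0.0], [-0.0, 0.0, -1.0]]
force: [-0.4, -0.3, -0.2]
opening: 0.0555
gripper_force: 0.0
```

step_arm --pt "0 0 -1.5 0" --pt "0 0 -3 0" --pt "0 0 -4.3 0" --pt "0 0 -4.3 0"

```text
time_s: 3.7
tcp_pos: [0.4595, 0.1933, 0.046]
tool_rot: [[0.943, 0.332, -0.003], [0.332, -0.943, -0.001], [-0.003, 0.0, -1.0]]
force: [0.6, 0.4, -0.5]
opening: 0.0552
gripper_force: 0.0
```

step_arm --pt "0 0 0 0" --pt "0 0 0 0" --pt "0 0 0 0" --pt "0 0 0 0" --pt "0 0 0 0" --hand 0 --squeeze 45

```text
time_s: 4.32
tcp_pos: [0.4607, 0.1937, 0.0476]
tool_rot: [[0.944, 0.331, 0.0], [0.331, -0.944, 0.0], [0.0, 0.0, -1.0]]
force: [-0.0, 0.6, -0.0]
opening: 0.0003
gripper_force: 0.0
```

The fingers shut on nothing, so I look.

Run:
```python
from look import *
a,da=get_image("side")
cv2.imwrite("pics/w3.png",np.hstack([im,cv2.resize(a[200:360,100:314],(512,384))])[:,:,::-1][:, :, :])
i=cv2.imread("pics/w3.png");cv2.imwrite("pics/w3.png",cv2.resize(i,(800,300)))
c=(.46,.193)
print("collar top",band(W,d,.040,.047,c,.04));print("plate",band(W,d,.015,.024,c,.07))
```

```text
[0.46068873 0.19372167 0.04761246] [0.94353567 0.33127086] [  -6.8   28.   -24.1  117.7   18.2   37.8 -113.6]
collar top (np.int64(855), array([0.4653, 0.1953, 0.0437]), array([0.4603, 0.1934, 0.0156]))
plate (np.int64(8253), array([0.4701, 0.1968, 0.0202]), array([0.4592, 0.193 , 0.0356]))
```

View pics/w3.png

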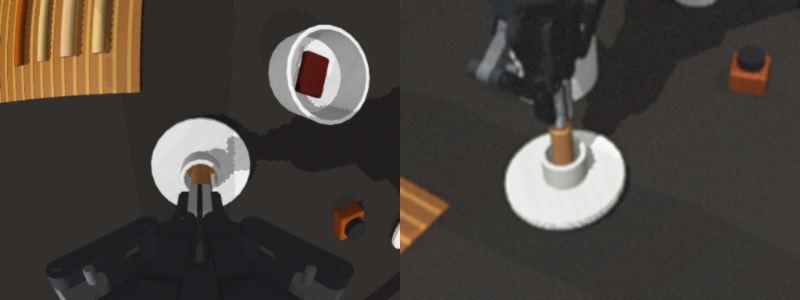

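The wrist view shows the shut tips over or behind the knob (200,185). The side view shows them at (565,115), next to the knob top. I measure the fingertips themselves in both views.

Run:
```python
from look import *
a,da=get_image("side");V=world("side",da)
b,db=get_image("scene");S=world("scene",db)
for n,Q,q,I in(("wrist",W,d,im),("side",V,da,a),("scene",S,db,b)):
  hsv=cv2.cvtColor(I,cv2.COLOR_RGB2HSV)
  br=(hsv[...,1]>110)&(hsv[...,0]<25)&(hsv[...,2]>60)
  r=np.hypot(Q[...,0]-.46,Q[...,1]-.193)
  m=(q>0)&(r<.03)&(Q[...,2]>.045)
  for nm,mm in(("brown",m&br),("grey",m&~br)):
    P=Q[mm]; 
    if len(P)<5: print(n,nm,len(P));continue
    print(n,nm,len(P),"z pct",np.percentile(P[:,2],[0,5,25,50,100]).round(4))
    for lo in(.045,.055,.065,.075,.085,.1):
      p=P[(P[:,2]>=lo)&(P[:,2]<lo+.01)]
      if len(p)>3: print("   ",lo,len(p),p.mean(0).round(4),p[:,:2].min(0).round(3),p[:,:2].max(0).round(3))
np.savez("g.npz",im=im,d=d,a=a,da=da)
```

```text
[0.46065546 0.19374529 0.04754905] [0.9435192  0.33131782] [  -6.8   28.   -24.1  117.7   18.2   37.8 -113.6]
wrist brown 377 z pct [0.045  0.0459 0.0511 0.0572 0.0709]
    0.045 150 [0.4663 0.1958 0.0498] [0.46  0.187] [0.469 0.202]
    0.055 166 [0.4664 0.1957 0.0599] [0.459 0.187] [0.469 0.202]
    0.065 61 [0.467  0.1962 0.0673] [0.464 0.188] [0.469 0.201]
wrist grey 18898 z pct [0.045  0.1006 0.1328 0.1553 0.1819]
    0.045 74 [0.4645 0.1934 0.0462] [0.447 0.177] [0.476 0.21 ]
    0.055 9 [0.4642 0.1882 0.0601] [0.461 0.186] [0.466 0.202]
    0.065 27 [0.4662 0.1909 0.0685] [0.465 0.186] [0.468 0.2  ]
    0.075 43 [0.4723 0.1993 0.084 ] [0.465 0.193] [0.475 0.208]
    0.085 474 [0.4707 0.1983 0.0903] [0.464 0.185] [0.475 0.21 ]
    0.1 625 [0.4706 0.1982 0.1052] [0.463 0.184] [0.475 0.21 ]
side brown 175 z pct [0.045  0.0472 0.0539 0.0626 0.0734]
    0.045 50 [0.4515 0.1957 0.0503] [0.448 0.188] [0.46  0.201]
    0.055 49 [0.4513 0.1958 0.06  ] [0.449 0.189] [0.457 0.201]
    0.065 76 [0.453  0.1945 0.0704] [0.449 0.184] [0.464 0.201]
side grey 1749 z pct [0.045  0.088  0.1251 0
[... 320 characters left out ...]
[0.462 0.209]
    0.1 101 [0.4516 0.1974 0.1046] [0.446 0.178] [0.463 0.209]
scene brown 25 z pct [0.0451 0.0457 0.0496 0.0551 0.0643]
    0.045 12 [0.4609 0.1963 0.0492] [0.453 0.191] [0.465 0.199]
    0.055 13 [0.4614 0.1962 0.0595] [0.454 0.191] [0.465 0.199]
scene grey 3993 z pct [0.045  0.1285 0.4281 0.4507 0.4994]
    0.045 28 [0.4625 0.1923 0.0473] [0.443 0.174] [0.473 0.207]
    0.055 5 [0.4644 0.1895 0.0603] [0.463 0.185] [0.465 0.194]
    0.065 8 [0.4623 0.1954 0.0673] [0.457 0.189] [0.465 0.199]
    0.075 7 [0.4689 0.1943 0.0838] [0.465 0.183] [0.471 0.202]
    0.085 28 [0.4671 0.1971 0.0905] [0.459 0.183] [0.472 0.208]
    0.1 32 [0.4672 0.1973 0.1052] [0.457 0.182] [0.472 0.207]
```

All views agree that the real fingertips are at z≈0.084, about 37 mm above the reported TCP height. The horizontal position is right. I reopen, descend by that much in stages and watch the force.

step_arm --pt "0 0 0 0" --pt "0 0 0 0" --pt "0 0 0 0" --pt "0 0 0 0" --hand 0.65

```text
time_s: 5.08
tcp_pos: [0.4606, 0.1937, 0.0475]
tool_rot: [[0.944, 0.331, -0.0], [0.331, -0.944, -0.0], [-0.0, 0.0, -1.0]]
force: [0.2, -0.3, 0.7]
opening: 0.0555
gripper_force: 0.0
```

step_arm --pt "0 0 -1 0" --pt "0 0 -2 0" --pt "0 0 -2.5 0" --pt "0 0 -2.5 0"

```text
time_s: 5.58
tcp_pos: [0.4601, 0.1936, 0.0218]
tool_rot: [[0.943, 0.332, -0.001], [0.332, -0.943, -0.0], [-0.001, 0.0, -1.0]]
force: [0.2, 0.2, -0.2]
opening: 0.0558
gripper_force: 0.0
```

Run:
```python
from look import *
a,da=get_image("side");V=world("side",da)
for n,Q,q,I in(("wrist",W,d,im),("side",V,da,a)):
  p=(Q-s["tcp_pos"])@s["tool_rot"]
  m=(q>0)&(abs(p[...,0])<.02)&(abs(p[...,1])>.022)&(abs(p[...,1])<.05)&(Q[...,2]>.03)&(Q[...,2]<.15)
  for sg in(-1,1):
    P=p[m&(p[...,1]*sg>0)];P=P[P[:,2]>np.percentile(P[:,2],90)] if len(P)>20 else P
    print(n,sg,len(P),(P.min(0)).round(4) if len(P) else'',P.max(0).round(4) if len(P) else'')
```

```text
[0.46010576 0.19362103 0.02180703] [0.94345386 0.33150096] [  -8.1   30.5  -22.7  118.3   20.    34.9 -115.1]
wrist -1 595 [-0.0094 -0.0423 -0.0546] [ 0.0137 -0.0281 -0.0342]
wrist 1 655 [-0.0092  0.0264 -0.0558] [ 0.0136  0.0408 -0.0342]
side -1 80 [-0.0119 -0.0422 -0.0505] [ 0.006  -0.0274 -0.0352]
side 1 52 [-0.0118  0.0266 -0.044 ] [ 0.0107  0.0336 -0.0356]
```

Run:
```python
from look import *
def hist(Q,q,tp,R,lo,hi):
  p=(Q-tp)@R
  m=(q>0)&(abs(p[...,0])<.02)&(abs(p[...,1])>lo)&(abs(p[...,1])<hi)&(Q[...,2]>.03)&(Q[...,2]<.15)
  return np.histogram(p[m][:,2],bins=np.arange(-.07,-.01,.003))
h,b=hist(W,d,s["tcp_pos"],s["tool_rot"],.022,.05);print(b.round(3));print("open",h)
G=np.load("g.npz");tp=np.array([.46066,.19374,.04755])
s2=dict(tcp_pos=tp,tool_rot=s["tool_rot"])
print("shut w",hist(wworld(G["d"],s2),G["d"],tp,s["tool_rot"],0,.03)[0])
print("shut side",hist(world("side",G["da"]),G["da"],tp,s["tool_rot"],0,.03)[0])
```

```text
[0.46061298 0.19385101 0.02245137] [0.94347185 0.33145265] [  -8.    30.5  -22.7  118.2   20.    34.9 -115.1]
[-0.07  -0.067 -0.064 -0.061 -0.058 -0.055 -0.052 -0.049 -0.046 -0.043
 -0.04  -0.037 -0.034 -0.031 -0.028 -0.025 -0.022 -0.019 -0.016 -0.013]
open [270 309 296 286 258 241 248 232 206 161 106  37   0   0   0   0   0   0
   0]
shut w [440 128 160 209 191 170 178 158 146 138 114  31   0   0   0  16  45  46
  65]
shut side [21 25 23 28 32 35 34 35 38 19 23 15  5  1 11 49 17 19 12]
```

Tips end about 35 mm behind the reported TCP, both open and shut. For tips at z≈0.047 the TCP goes to about 0.012.

step_arm --pt "0 0 -0.5 0" --pt "0 0 -1.0 0" --pt "0 0 -1.0 0"

```text
time_s: 6.1
tcp_pos: [0.4602, 0.1935, 0.012]
tool_rot: [[0.943, 0.331, -0.001], [0.331, -0.943, -0.0], [-0.001, 0.0, -1.0]]
force: [-0.2, -0.2, -1.1]
opening: 0.0556
gripper_force: 0.0
```

step_arm --pt "0 0 0 0" --pt "0 0 0 0" --pt "0 0 0 0" --pt "0 0 0 0" --pt "0 0 0 0" --hand 0 --squeeze 45

```text
time_s: 6.72
tcp_pos: [0.4619, 0.1936, 0.0136]
tool_rot: [[0.944, 0.331, 0.002], [0.331, -0.944, 0.0], [0.002, 0.001, -1.0]]
force: [0.6, -2.5, 6.3]
opening: 0.0151
gripper_force: 45.6
```

step_arm --pt "0 0 0.7 0" --pt "0 0 1.5 0" --pt "0 0 2.5 0" --pt "0 0 3.5 0" --pt "0 0 3.5 0"

```text
time_s: 7.35
tcp_pos: [0.4613, 0.194, 0.0485]
tool_rot: [[0.944, 0.331, 0.002], [0.331, -0.944, 0.001], [0.002, -0.0, -1.0]]
force: [0.4, 1.0, -2.1]
opening: 0.0154
gripper_force: 44.6
```

Run:
```python
from look import *
a,da=get_image("side");V=world("side",da)
cv2.imwrite("pics/w4.png",cv2.resize(np.hstack([im,cv2.resize(a[180:340,100:314],(512,384))])[:,:,::-1],(800,300)))
def plane(Q,q):
  m=(q>0)&(np.hypot(Q[...,0]-s["tcp_pos"][0],Q[...,1]-s["tcp_pos"][1])<.06)&(Q[...,2]>.035)&(Q[...,2]<.067)
  P=Q[m];r=np.hypot(P[:,0]-s["tcp_pos"][0],P[:,1]-s["tcp_pos"][1]);P=P[r>.022]
  for _ in range(5):
    k=np.linalg.lstsq(np.c_[P[:,:2]-s["tcp_pos"][:2],np.ones(len(P))],P[:,2],rcond=None)[0]
    e=P[:,2]-np.c_[P[:,:2]-s["tcp_pos"][:2],np.ones(len(P))]@k;P=P[abs(e)<max(.002,1.5*e.std())]
  print(len(P),"slope deg",np.degrees(k[:2]).round(2),"h",k[2].round(4),circ(P))
plane(W,d);plane(V,da)
print("tin",band(W,d,.047,.054,(.58,.123),.06))
print(s["force"],s["opening"])
```

```text
[0.46131307 0.19401899 0.04849426] [0.94354655 0.33123415] [  -6.7   27.9  -24.2  117.6   18.3   37.8 -113.6]
8412 slope deg [-0.25 -0.17] h 0.0552 [0.45786838 0.19340306 0.03799488]
1713 slope deg [-0.25 -0.2 ] h 0.0545 [0.45777587 0.1928764  0.03727731]
tin (np.int64(2321), array([0.5804, 0.126 , 0.0498]), array([0.5809, 0.1239, 0.0395]))
[ 0.38359312  1.02060399 -2.08045437] 0.015395807186336798
```

View pics/w4.png

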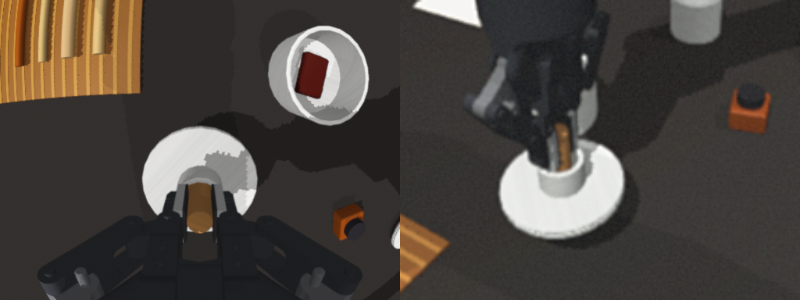

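Wrist view: the lid set hangs level from the knob (200,205), with the outer lid at (200,180); the tin is at (320,75). I raise it and move over the tin.

step_arm --pt "0 0 2.5 0" --pt "0 0 4.5 0" --pt "3 -1.7 4.5 0" --pt "6 -3.5 4.5 0" --pt "9 -5.2 4.5 0"

```text
time_s: 8.07
tcp_pos: [0.551, 0.141, 0.092]
tool_rot: [[0.943, 0.331, -0.001], [0.331, -0.943, -0.0], [-0.001, 0.0, -1.0]]
force: [1.1, 0.8, -2.3]
opening: 0.015
gripper_force: 45.4
```

step_arm --pt "2 -1.2 0 0" --pt "3 -1.8 0 0" --pt "3 -1.8 0 0" --pt "3 -1.8 0 0"

```text
time_s: 8.57
tcp_pos: [0.5794, 0.1247, 0.0923]
tool_rot: [[0.943, 0.333, -0.001], [0.333, -0.943, 0.0], [-0.001, -0.001, -1.0]]
force: [-0.1, 0.2, -1.8]
opening: 0.0156
gripper_force: 45.5
```

Run:
```python
from look import *
R=s["tool_rot"];t=s["tcp_pos"]
print("tin wrist",band(W,d,.047,.053,(.58,.123),.06,.04))
# plate rim from wrist+side: fit R=.047
for n in("wrist","side","scene"):
  if n=="wrist":Q,q=W,d
  else:
    _,q=get_image(n);Q=world(n,q)
  r=np.hypot(Q[...,0]-t[0],Q[...,1]-t[1]);z0=.02+t[2]-.0136
  m=(q>0)&(r<.06)&(r>.02)&(abs(Q[...,2]-z0)<.004)
  u8=cv2.morphologyEx(m.astype(np.uint8),cv2.MORPH_OPEN,np.ones((3,3)))
  P=Q[m&(r>.035)]
  # outermost points by angle
  an=np.degrees(np.arctan2(P[:,1]-t[1],P[:,0]-t[0]))//10;o=[]
  rr=np.hypot(P[:,0]-t[0],P[:,1]-t[1])
  for k in np.unique(an):
    i=np.where(an==k)[0]
    if len(i)>3:o.append(P[i[np.argsort(rr[i])[-2]]])
  o=np.array(o);print(n,"plate",len(o),circ(o,.047),circ(o))
  k=(q>0)&(r<.06)&(abs(Q[...,2]-.05)<.003) if n!="wrist" else None
  if k is not None and k.sum()>20:print(n,"tin",k.sum(),circ(Q[k],.04))
print("tcp",t,s["force"],s["opening"])
```

```text
[0.57942504 0.12470223 0.0922821 ] [0.94301976 0.33273517] [  2.7  31.3 -23.7 103.7  16.1  48.4 -99.3]
tin wrist (np.int64(513), array([0.6157, 0.1315, 0.0501]), array([0.5813, 0.1232, 0.04  ]))
wrist plate 30 [0.57719055 0.12481563 0.04      ] [0.57747253 0.12487684 0.04648392]
side plate 30 [0.57413032 0.12385158 0.04      ] [0.57351037 0.12433305 0.04570633]
side tin 198 [0.5781025  0.12235488 0.04      ]
scene plate 26 [0.57392139 0.12199426 0.04      ] [0.57512612 0.12276071 0.04576354]
scene tin 115 [0.57862101 0.12098954 0.04      ]
tcp [0.57942504 0.12470223 0.0922821 ] [-0.08140177  0.19092715 -1.78192507] 0.015608496763247022
```

step_arm --pt "0.3 -0.1 -0.5 0" --pt "0.3 -0.1 -1 0" --pt "0.3 -0.1 -1 0"

```text
time_s: 9.1
tcp_pos: [0.583, 0.1226, 0.0817]
tool_rot: [[0.943, 0.331, -0.002], [0.331, -0.943, -0.0], [-0.002, -0.0, -1.0]]
force: [-0.2, -0.8, -3.4]
opening: 0.0156
gripper_force: 45.5
```

Run:
```python
from look import *
t=s["tcp_pos"];dz=t[2]-.0136
L=[("wrist",im,d,W)]
for n in("side","scene"):
  I,q=get_image(n);L.append((n,I,q,world(n,q)))
for n,I,q,Q in L:
  h=cv2.cvtColor(I,cv2.COLOR_RGB2HSV);br=(h[...,1]>110)&(h[...,0]<25)&(h[...,2]>50)
  r=np.hypot(Q[...,0]-t[0],Q[...,1]-t[1])
  P=Q[br&(q>0)&(r<.02)&(Q[...,2]>.046+dz)&(Q[...,2]<.0705+dz)]
  P2=Q[br&(q>0)&(r<.02)&(Q[...,2]>.0708+dz)&(Q[...,2]<.075+dz)]
  print(n,"knob",len(P),circ(P,.0085) if len(P)>10 else'',"top",len(P2),P2.mean(0) if len(P2) else '')
  k=(q>0)&(r<.06)&(abs(Q[...,2]-.05)<.003)
  print("   tin",k.sum(),circ(Q[k],.04))
print(t)
```

```text
[0.58299402 0.12258401 0.08169701] [0.94349237 0.33139061] [  2.5  32.4 -23.2 103.5  16.6  47.6 -99.5]
wrist knob 743 [0.58065102 0.12260735 0.04      ] top 748 [0.58193243 0.12312791 0.14031907]
   tin 164 [0.58240565 0.12334945 0.04      ]
side knob 62 [0.57915437 0.12150801 0.04      ] top 25 [0.57602686 0.11860517 0.14029223]
   tin 188 [0.57818321 0.12231517 0.04      ]
scene knob 5  top 1 [0.58565979 0.12198373 0.13942398]
   tin 92 [0.57878668 0.1210819  0.04      ]
[0.58299402 0.12258401 0.08169701]
```

The knob is centred over the tin within about 1 mm. I lower it.

step_arm --pt "0 0.05 -0.7 0" --pt "0 0.05 -1.4 0" --pt "0 0.05 -2.0 0" --pt "0 0.05 -2.2 0" --pt "0 0.05 -2.2 0"

```text
time_s: 9.88
tcp_pos: [0.5835, 0.1232, 0.0603]
tool_rot: [[0.944, 0.331, -0.0], [0.331, -0.944, -0.0], [-0.0, -0.0, -1.0]]
force: [-0.3, -0.1, -2.2]
opening: 0.0156
gripper_force: 45.5
```

step_arm --pt "0 0 -0.2 0" --pt "0 0 -0.4 0" --pt "0 0 -0.5 0" --pt "0 0 -0.5 0"

```text
time_s: 10.38
tcp_pos: [0.5836, 0.1232, 0.0554]
tool_rot: [[0.943, 0.331, -0.0], [0.331, -0.943, -0.0], [-0.0, 0.0, -1.0]]
force: [0.5, 0.8, -1.5]
opening: 0.0155
gripper_force: 45.5
```

step_arm --pt "0 0 -0.1 0" --pt "0 0 -0.15 0" --pt "0 0 -0.2 0" --pt "0 0 -0.2 0"

```text
time_s: 10.88
tcp_pos: [0.5835, 0.1232, 0.0538]
tool_rot: [[0.944, 0.331, -0.0], [0.331, -0.944, -0.0], [-0.0, 0.0, -1.0]]
force: [-2.7, -0.5, 0.9]
opening: 0.0156
gripper_force: 46.6
```

step_arm --pt "0 0 -0.05 0" --pt "0 0 -0.1 0" --pt "0 0 -0.1 0"

```text
time_s: 11.25
tcp_pos: [0.5836, 0.1231, 0.0536]
tool_rot: [[0.944, 0.331, 0.0], [0.331, -0.944, -0.001], [-0.0, 0.001, -1.0]]
force: [-4.6, -1.7, 8.8]
opening: 0.0154
gripper_force: 48.5
```

```bash
cat > pl.py <<'E'
from look import *
def plane(Q,q,c,lo,hi):
  r=np.hypot(Q[...,0]-c[0],Q[...,1]-c[1])
  P=Q[(q>0)&(r<.055)&(r>.02)&(Q[...,2]>lo)&(Q[...,2]<hi)]
  for _ in range(5):
    A=np.c_[P[:,:2]-c,np.ones(len(P))];k=np.linalg.lstsq(A,P[:,2],rcond=None)[0]
    e=P[:,2]-A@k;P=P[abs(e)<max(.002,1.5*e.std())]
  return len(P),"slope deg",np.degrees(k[:2]).round(2),"h",k[2].round(4),"c",((P[:,:2].max(0)+P[:,:2].min(0))/2).round(4)
a,da=get_image("side");V=world("side",da)
b,db=get_image("scene");S=world("scene",db)
E
python3 - <<'E'
from pl import *
for n,Q,q in(("wrist",W,d),("side",V,da),("scene",S,db)): print(n,plane(Q,q,np.array([.58,.123]),.05,.07))
print(s["force"])
E
```

```text
[0.58357429 0.12314874 0.053626  ] [0.94354019 0.33125806] [   1.7   34.6  -22.3  104.3   17.9   44.6 -100.6]
wrist (9167, 'slope deg', array([-0.24, -0.15]), 'h', np.float64(0.0604), 'c', array([0.5816, 0.1232]))
side (963, 'slope deg', array([ 0.05, -0.13]), 'h', np.float64(0.0601), 'c', array([0.5779, 0.1222]))
scene (674, 'slope deg', array([0.37, 0.36]), 'h', np.float64(0.0605), 'c', array([0.583 , 0.1205]))
[-4.63750121 -1.72385163  8.80758156]
```

Seated: the plate top is at 0.060 and level in all views. I release the knob, rise a little and locate the collar.

step_arm --pt "0 0 0.15 0" --pt "0 0 0.15 0" --pt "0 0 0.15 0" --pt "0 0 0.15 0" --pt "0 0 0.15 0" --hand 0.75

```text
time_s: 12.02
tcp_pos: [0.5835, 0.1233, 0.0539]
tool_rot: [[0.943, 0.331, -0.0], [0.331, -0.943, 0.0], [-0.0, -0.0, -1.0]]
force: [0.0, -0.3, -0.1]
opening: 0.0636
gripper_force: 0.0
```

step_arm --pt "0 0 2 0" --pt "0 0 4 0" --pt "0 0 5.5 0" --pt "0 0 5.5 0"

```text
time_s: 12.52
tcp_pos: [0.5849, 0.1235, 0.1112]
tool_rot: [[0.944, 0.331, 0.004], [0.331, -0.944, 0.001], [0.004, 0.001, -1.0]]
force: [-0.5, 0.4, 0.3]
opening: 0.0639
gripper_force: 0.0
```

Run:
```python
from pl import *
c=np.array([.581,.123])
for n,Q,q in(("wrist",W,d),("side",V,da),("scene",S,db)):
  print(n,plane(Q,q,c,.055,.065))
  print("  collar rim",band(Q,q,.0815,.0865,c,.03)); print("  knob",band(Q,q,.088,.116,c,.02,.0085))
print("tin side/scene",circ(V[(da>0)&(abs(V[...,2]-.03)<.015)&(np.hypot(V[...,0]-.58,V[...,1]-.123)<.06)],.042),circ(S[(db>0)&(abs(S[...,2]-.03)<.015)&(np.hypot(S[...,0]-.58,S[...,1]-.123)<.06)],.042))
cv2.imwrite("pics/w5.png",cv2.resize(np.hstack([im,cv2.resize(a[150:310,80:294],(512,384))])[:,:,::-1],(800,300)))
```

```text
[0.58486701 0.12345573 0.11117127] [0.94359235 0.33108908] [  3.2  30.2 -24.1 102.5  15.5  50.4 -98.6]
wrist (7201, 'slope deg', array([-0.02, -0.04]), 'h', np.float64(0.0603), 'c', array([0.5814, 0.1237]))
  collar rim (np.int64(631), array([0.5861, 0.1248, 0.084 ]), array([0.5816, 0.1232, 0.0158]))
  knob (np.int64(768), array([0.5841, 0.124 , 0.1076]), array([0.581, 0.123, 0.04 ]))
side (972, 'slope deg', array([ 0.09, -0.03]), 'h', np.float64(0.0601), 'c', array([0.578 , 0.1227]))
  collar rim (np.int64(117), array([0.5739, 0.1248, 0.0836]), array([0.5782, 0.1224, 0.0155]))
  knob (np.int64(158), array([0.5745, 0.1246, 0.1031]), array([0.5791, 0.1218, 0.04  ]))
scene (896, 'slope deg', array([-0.,  0.]), 'h', np.float64(0.0607), 'c', array([0.58 , 0.121]))
  collar rim (np.int64(84), array([0.5811, 0.1241, 0.0842]), array([0.5785, 0.1205, 0.0159]))
  knob (np.int64(99), array([0.5797, 0.1233, 0.1068]), array([0.578 , 0.1203, 0.04  ]))
tin side/scene [0.57939156 0.12161958 0.04      ] [0.57835004 0.1201161  0.04      ]
```

View pics/w5.png

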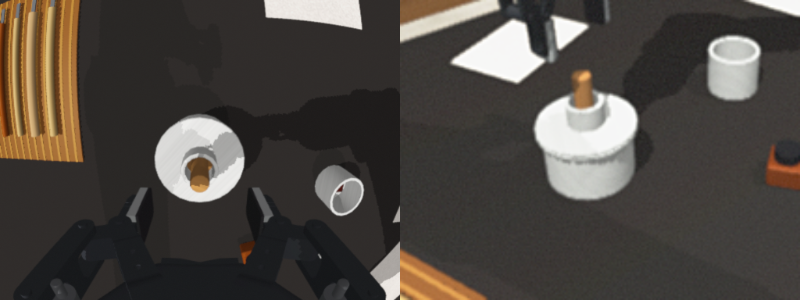

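The set sits level on the tin (wrist: lid at (200,158); side: (587,125)), and the fingers are open and clear. I centre on the collar and go down.

step_arm --pt "-0.3 0 -1 0" --pt "-0.3 0 -3 0" --pt "-0.3 0 -5 0" --pt "-0.3 0 -6 0" --pt "-0.3 0 -6 0"

```text
time_s: 13.3
tcp_pos: [0.5798, 0.1231, 0.0475]
tool_rot: [[0.943, 0.331, -0.002], [0.331, -0.943, -0.0], [-0.002, -0.0, -1.0]]
force: [-0.3, 0.2, -0.2]
opening: 0.0639
gripper_force: 0.0
```

step_arm --pt "0 0 -0.6 0" --pt "0 0 -1.2 0" --pt "0 0 -1.7 0" --pt "0 0 -1.7 0" --pt "0 0 -1.7 0"

```text
time_s: 13.92
tcp_pos: [0.5807, 0.1233, 0.0321]
tool_rot: [[0.944, 0.331, 0.0], [0.331, -0.944, 0.0], [0.0, 0.0, -1.0]]
force: [0.5, -0.1, -0.6]
opening: 0.064
gripper_force: 0.0
```

Run:
```python
from pl import *
c=np.array([.581,.123]);t=s["tcp_pos"]
x=band(W,d,.0815,.0865,c,.025);print(x, (np.r_[x[2][:2],t[2]]-t)@s["tool_rot"])
p=(W-t)@s["tool_rot"]
for sg in(1,-1):
  m=(d>0)&(p[...,1]*sg>.022)&(p[...,1]*sg<.06)&(abs(p[...,0])<.015)&(W[...,2]>.0625)&(W[...,2]<.1)
  P=p[m];print(sg,len(P),"inner y",np.percentile(P[:,1]*sg,[1,10]).round(4),"tip z world",np.percentile(W[m][:,2],[0,1,5]).round(4))
print(s["force"])
```

```text
[0.58070916 0.12325742 0.03212579] [0.94351452 0.3313311 ] [   1.2   36.1  -21.6  105.1   18.8   42.3 -101.4]
(np.int64(1476), array([0.5867, 0.1251, 0.0839]), array([0.5815, 0.1233, 0.0156])) [7.60278079e-04 2.21860104e-04 1.75506222e-07]
1 1227 inner y [0.0308 0.031 ] tip z world [0.069  0.0704 0.0733]
-1 1220 inner y [0.0325 0.0327] tip z world [0.0689 0.0699 0.0735]
[ 0.45895334 -0.1314486  -0.6140276 ]
```

step_arm --pt "0.1 -0.07 -0.05 0" --pt "0.1 -0.07 -0.05 0" --pt "0.1 -0.07 -0.05 0"

```text
time_s: 14.45
tcp_pos: [0.5816, 0.1225, 0.0315]
tool_rot: [[0.944, 0.331, -0.0], [0.331, -0.944, -0.0], [-0.0, 0.0, -1.0]]
force: [-1.0, 0.5, 0.5]
opening: 0.064
gripper_force: 0.0
```

step_arm --pt "0 0 0 0" --pt "0 0 0 0" --pt "0 0 0 0" --pt "0 0 0 0" --pt "0 0 0 0" --hand 0.2 --squeeze 40

```text
time_s: 15.08
tcp_pos: [0.5819, 0.1226, 0.0317]
tool_rot: [[0.944, 0.331, 0.0], [0.331, -0.944, 0.0], [0.0, 0.0, -1.0]]
force: [0.5, -0.3, 3.4]
opening: 0.0339
gripper_force: 40.3
```

step_arm --pt "0 0 0.3 0" --pt "0 0 0.7 0" --pt "0 0 1.1 0" --pt "0 0 1.5 0" --pt "0 0 1.5 0"

```text
time_s: 15.7
tcp_pos: [0.5819, 0.1226, 0.0469]
tool_rot: [[0.944, 0.331, 0.001], [0.331, -0.944, 0.0], [0.001, 0.0, -1.0]]
force: [-0.3, 1.6, -1.2]
opening: 0.0337
gripper_force: 39.9
```

Run:
```python
from pl import *
c=np.array([.581,.123])
print(plane(W,d,c,.06,.085),plane(V,da,c,.06,.085))
for n,I,q,Q in(("wrist",im,d,W),("side",a,da,V)):
  h=cv2.cvtColor(I,cv2.COLOR_RGB2HSV);m=(h[...,1]>110)&(h[...,0]<25)&(q>0)&(np.hypot(Q[...,0]-.581,Q[...,1]-.123)<.025)&(Q[...,2]>.09)
  print(n,m.sum(),np.percentile(Q[m][:,2],[50,95,100]) if m.any() else '')
print(s["force"],s["opening"])
```

```text
[0.58187473 0.12260279 0.04692562] [0.94353555 0.33127047] [   1.7   35.   -22.2  104.7   18.2   43.8 -100.8]
(10324, 'slope deg', array([-0.04, -0.03]), 'h', np.float64(0.0755), 'c', array([0.5815, 0.1236])) (890, 'slope deg', array([ 0.22, -0.04]), 'h', np.float64(0.075), 'c', array([0.5778, 0.1227]))
wrist 1527 [0.11107008 0.11296832 0.11386476]
side 93 [0.10907586 0.11251241 0.11638901]
[-0.3192611   1.56554017 -1.24700611] 0.03373574240605715
```

The outer lid is up 15 mm and level, and the knob top is still at 0.112. I continue straight up to 10 cm.

step_arm --pt "0 0 0.8 0" --pt "0 0 1.6 0" --pt "0 0 2.4 0" --pt "0 0 3.2 0" --pt "0 0 4.0 0"

```text
time_s: 16.48
tcp_pos: [0.5816, 0.1225, 0.0872]
tool_rot: [[0.944, 0.331, 0.0], [0.331, -0.944, -0.0], [0.0, 0.0, -1.0]]
force: [-0.2, 0.1, -1.2]
opening: 0.0337
gripper_force: 39.9
```

step_arm --pt "0 0 1 0" --pt "0 0 2 0" --pt "0 0 3 0" --pt "0 0 4 0" --pt "0 0 4.5 0"

```text
time_s: 17.1
tcp_pos: [0.5819, 0.1226, 0.1324]
tool_rot: [[0.944, 0.331, 0.001], [0.331, -0.944, 0.0], [0.001, 0.0, -1.0]]
force: [-0.2, -1.1, -2.0]
opening: 0.0337
gripper_force: 39.9
```

step_arm --pt "0 0 0 0" --pt "0 0 0 0" --pt "0 0 0 0" --pt "0 0 0 0"

```text
time_s: 17.6
tcp_pos: [0.5814, 0.1225, 0.1312]
tool_rot: [[0.943, 0.331, -0.001], [0.331, -0.943, -0.0], [-0.001, -0.0, -1.0]]
force: [0.0, 0.5, -1.6]
opening: 0.0339
gripper_force: 39.9
```

Run:
```python
from pl import *
c=np.array([.581,.123])
print(plane(W,d,c,.145,.175),plane(V,da,c,.145,.175))
for n,I,q,Q in(("side",a,da,V),("scene",b,db,S)):
  print(n,"flange",plane(Q,q,c,.05,.062) if ((q>0)&(abs(Q[...,2]-.056)<.003)&(np.hypot(Q[...,0]-.581,Q[...,1]-.123)<.045)).sum()>20 else 0)
print(s["tcp_pos"],s["force"],s["opening"])
cv2.imwrite("pics/w6.png",cv2.resize(np.hstack([b,cv2.resize(a[110:302,80:336],(512,384))])[:,:,::-1],(800,300)))
```

```text
[0.5814344  0.12251019 0.13118127] [0.94348587 0.33141226] [  3.7  28.6 -24.7 102.   14.6  52.6 -97.9]
(10302, 'slope deg', array([-0.1 ,  0.01]), 'h', np.float64(0.1597), 'c', array([0.5811, 0.1236])) (897, 'slope deg', array([ 0.21, -0.14]), 'h', np.float64(0.1596), 'c', array([0.577 , 0.1225]))
side flange (807, 'slope deg', array([ 0.13, -0.05]), 'h', np.float64(0.056), 'c', array([0.5782, 0.1224]))
scene flange (449, 'slope deg', array([-0.27,  0.04]), 'h', np.float64(0.0568), 'c', array([0.5792, 0.1267]))
[0.5814344  0.12251019 0.13118127] [ 0.02414264  0.50854979 -1.61260497] 0.033881570365482616
```

View pics/w6.png

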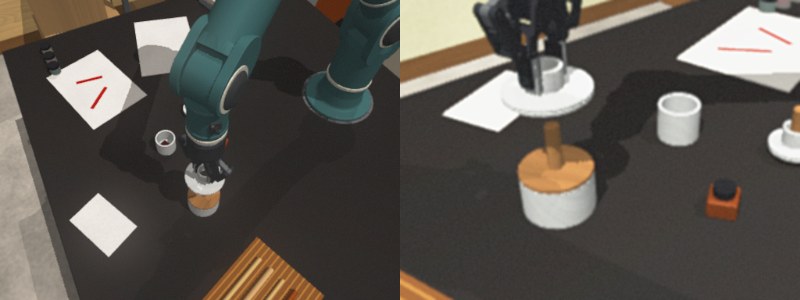

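The side view shows the wooden lid flat on the tin at (557,168), with the flange at 0.056. The outer lid is level above it at (547,90), raised 99.6 mm.

```bash
python3 -c "
from cell import *
print(close_job())"
```

```text
the job is handed in; nothing more can be done
None
```

The job is handed in: the wooden inner lid sits flat on the wide tin, closing it, and the arm is holding the outer lid level about 10 cm above where it lay; the first attempt to grip the knob closed on nothing above it, because the real fingertips sit about 35 mm higher than the reported tool point, and the second try held.

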